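Lay the cylinder liner in its V cradle

ROBOT

A 7-joint arm with a two-finger parallel gripper is mounted at the origin on the work surface. World frame = base frame: x ahead of the robot, y to its left, z up, the work surface at z = 0. Lengths are in mm, angles in rad, forces in N, time in s.
With the tool pointing down it reaches from about 400 to 875 mm from the base axis. Payload 4.4 kg.
Tool frame: the origin (TCP) lies at the very end of the fingers, on their centre line; the grasp point (between the pads) lies 19 mm behind it (ctrl.grasp_offset is the distance from the TCP to the grasp point, in mm); z points along the fingers, y is the line along which they close (so a half turn about z gives the same grasp; the last joint's range is limited). The gripper opens to 85 mm and grips with 20 to 120 N. Pads are 22 mm wide; open, the fingers measure 114 mm over their backs; the gripper's body (76 mm by 85 mm) begins 54 mm behind the grasp point. The pads swing forward as they close: fully open they stand 13 mm farther back than shut.
Start: joints at [1.106, 0.628, 0.038, 1.517, -0.027, 0.996, -0.02], TCP at [252.431, -598.996, 231.313] pointing down, gripper open.
Joint ranges: [-3.06, 3.06], [-0.37, 2.12], [-1.25, 1.32], [0.18, 2.47], [-1.1, 4.24], [0.23, 1.98], [-2.94, 2.94]. Speed limits (rad/s): [2.57, 2.57, 3.14, 3.14, 3.14, 3.14, 3.14].

INTERFACE

Orientations are given as [roll, pitch, yaw] about the fixed x, y, z axes, in that order (R = Rz(yaw) Ry(pitch) Rx(roll)).
In Python, from cell import status, cams, ctrl gives the robot as it stands.
- The arm moves only by the tool move_arm, never from a script. Its argument "plan" is a list of rows, each a list of 3 entries, a list of its own where there are three numbers: the shift along the world's x, y, z in mm, then the turn, a rotation vector about the world's x, y, z in degrees, then the opening, from 0 (shut) to 1 (fully open). In form: [[[x, y, z], [wx, wy, wz], gripper], ...]. A call has 1 to 10 rows; each row shifts and turns the commanded pose from where the row before left it; what a row does not reach is not made up. A row lasts 1/8 s, in which the tool goes at most 62.5 mm and 10.7 degrees, less where a joint would pass 70% of its speed; a pose out of reach is approached as far as the arm can. A call with a gripper value outside its range is refused whole. The fingers move at their own pace and stop on an object; the grip force is fixed at half the most. Time passes only in rows, so rows that do not move let the fingers close. It gives the time, the measured TCP pose, the force, the opening and the grip force at its end, in the units of the state.
- status.read_state(): the state, without advancing time (a new reading comes with each control period).
- cams.get_image(name): name is "scene" or "top" or "wrist"; returns the picture (400x640x3 uint8, blue, green, red); there is no depth.
- cams.camera_params(name): a dict with "K" (3x3 intrinsics, pixels), "k1" (the pictures are not rectified: a ray, as slopes to the right and down, at radius r is drawn at 1 + k1 r^2 times it, then the intrinsics apply), "pose" (4x4, takes a point from camera to world coordinates); the wrist camera has in their place "tool_from_camera" (4x4, takes a point from camera to tool coordinates, whose origin is the TCP and whose axes are the flange's). Camera axes: x right, y down, z forward; pixel columns grow to the right and rows downward; lengths in mm; the calibration is good to about 2 mm. A picture is of the moment at which its call begins: read the wrist's pose just before it. camera_params takes no time and is no camera call.
- ctrl.finish_job(): hands the job in; it is judged then, once.
The state is a dict: "clock": time; "qpos": joint angles; "qd": joint speeds; "tau": joint torques, N m; "eef_pos": TCP position; "tool_rot": TCP orientation; "force": force on the tool from outside, world axes, zero at the start; "torque": the same for the moment, N m; "width": finger opening in mm; "gripper_force": force on a finger pad.
Only numpy, scipy, OpenCV 4.12 (cv2) and the standard library are available. Lean on these libraries where they do the work, as an engineer would, in place of code of your own. Each camera call takes 0.05 s, during which the arm holds its last target. There are 200 camera calls.

TASK

Push the standing cylinder liner over with the fingertips so that it topples into the wooden V cradle in front of it, then push it along the cradle until its leading end is up against the end stop. Only push: do not take hold of the liner, lift it or carry it. Leave the pistons, the steel pin and the jar where they stand.

Things in the scene. Friction and masses are not known exactly. Their poses are not given: they have to be found in the camera images.
- liner_mid (a point): Middle of the liner, a bright steel cylinder, 72 mm diameter, 150 mm long, ends closed flush by black caps, 0.57 to 0.9 kg. Point on its axis, 75 mm from each end; z along its axis. It first stands on end just outside the cradle's mouth, 145 to 165 mm before the cradle's origin, within 5 mm of its axis. Pushed near the top it tips without sliding; past 26 degrees it falls by itself.
- cradle: Fixed wooden V cradle. Origin on the bench under its centre; x along the trough from the open mouth (x = -100 mm) to the end stop, y across, z up. Its 45-degree sides rise to 29 mm, 86 mm apart there. A liner lying in it has its axis 37 mm up at y = 0 and takes about 4 to 9 N to slide.
- cradle_stop (a point): Middle of the inner face of the cradle's end stop, 37 mm up, at x = +95 mm in the cradle's frame, same axes. The stop is a wooden plate 12 mm thick, 126 mm wide, 55 mm high. With the liner home its middle is 75 mm before this point.
- piston_a: Bystander: aluminium piston standing crown up, 84 mm in diameter, 58 mm high, dark ring grooves; origin at the centre of its underside. The four bystanders stand beside the cradle, 135 to 155 mm from its axis; which stands where varies.
- piston_b: Bystander: a second piston like the first (84 mm in diameter, 58 mm high); origin at the centre of its underside.
- pin: Bystander: steel piston pin standing on end, 26 mm in diameter, 66 mm high; origin at the centre of its underside.
- jar: Bystander: amber glass jar with a black cap, 52 mm in diameter, 85 mm high; origin at the centre of its underside.
There are look-alikes about, which are no part of the job. Of the things that look like the part that bears liner_mid, take the one that is farthest from the robot's base at the start.

How it is judged (in metres and radians):
On the way:
1. the liner has been tipped over and lies in the V of the cradle (angle between liner_mid's own z axis and vertical between 1.49 and 1.65 rad and angle between the z axis of liner_mid and the x axis of cradle, either way round below 0.08 rad and y of liner_mid in the frame of cradle between -0.006 and 0.006 m and z of liner_mid in the frame of cradle between 0.03 and 0.043 m), for 0.2 s.
At the end, for the whole second after the job is handed in: The liner lies at rest in the V (its axis within 0.08 rad of the cradle's and within 6 mm of its centre line, seated to its normal height) with its leading end within 6 mm of the end stop; the bystanders still stand (all of step 1 and x of liner_mid in the frame of cradle between 0.014 and 0.026 m and linear speed of liner below 0.01 m/s and angle between each of piston_a, piston_b, pin, jar's own z axis and vertical below 0.1 rad); the robot touches nothing.
It fails at once if the liner is lifted or carried off its support (height (world z) of liner_mid above 0.093 m or (angle between liner_mid's own z axis and vertical above 1 rad and height (world z) of liner_mid above 0.083 m) or (angle between liner_mid's own z axis and vertical above 1.4 rad and height (world z) of liner_mid above 0.062 m)).
It fails at once if the liner is taken between the fingers (x of the grasp point in the frame of liner_mid between -0.02 and 0.02 m and y of the grasp point in the frame of liner_mid between -0.02 and 0.02 m and z of the grasp point in the frame of liner_mid between -0.07 and 0.07 m).
It fails at once if a piston, the pin or the jar is moved more than 20 mm or knocked over (distance of any of piston_a, piston_b, pin, jar from where it was at the start of the episode above 0.02 m or angle between any of piston_a, piston_b, pin, jar's own z axis and vertical above 0.4 rad).
It also fails if it takes over 51 s, if anything falls off the work surface, if the arm or the gripper's body presses on something with over 40 N, if the wrist force passes 120 N, or if a joint passes its speed limit or range.

## Working session

There is one attempt and no reset: what is moved stays moved. The work goes in short steps, Python scripts to look and compute and a tool call to move; the robot and the scene stay as the last step left them, time stands still between calls to the robot, and variables do not carry over. Pictures are saved under pics/ and viewed, at most 10 in all, crops included, and the job is handed in when it is done.

Besides the shell and the picture viewer there is one more tool, called by a JSON object that holds its "api" and its "payload". move_arm: Moves the arm, as the interface text tells. Its arguments: {"type":"object","properties":{"plan":{"type":"array","items":{"type":"array"}}},"required":["plan"]}

```bash
mkdir -p pics; ls; cat > h.py <<'E'
import numpy as np,cv2
from cell import status,cams,ctrl
def ray(name,u,v):
    p=cams.camera_params(name);K=np.array(p["K"]);k1=p["k1"]
    d=np.array([(u-K[0,2])/K[0,0],(v-K[1,2])/K[1,1]]);s=d.copy()
    for _ in range(20): s=d/(1+k1*(s@s))
    T=np.array(p["pose"]);return T[:3,3],T[:3,:3]@np.array([s[0],s[1],1])
def onz(name,u,v,z):
    o,d=ray(name,u,v);return o+d*(z-o[2])/d[2]
def proj(name,P):
    p=cams.camera_params(name);K=np.array(p["K"]);T=np.array(p["pose"])
    c=T[:3,:3].T@(np.array(P)-T[:3,3]);s=c[:2]/c[2];s=s*(1+p["k1"]*(s@s));return K[:2,:2]@s+K[:2,2]
E
python3 - <<'E'
from h import *
a=cams.get_image("scene");b=cams.get_image("top")
cv2.imwrite("pics/scene.png",a);cv2.imwrite("pics/top.png",b)
for n in("scene","top"):
    p=cams.camera_params(n);print(n,np.round(p["K"],1).tolist(),p["k1"],np.round(p["pose"],3).tolist())
print(status.read_state()["clock"],status.read_state()["tool_rot"])
E
```

```text
pics
scene [[400.3, 0.0, 320.4], [0.0, 400.3, 200.3], [0.0, 0.0, 1.0]] -0.0762596676901944 [[0.571, 0.498, -0.652, 1047.501], [0.821, -0.369, 0.437, -378.184], [-0.023, -0.785, -0.619, 553.598], [0.0, 0.0, 0.0, 1.0]]
top [[412.8, 0.0, 317.2], [0.0, 412.8, 200.0], [0.0, 0.0, 1.0]] 0.0379218433442611 [[-0.029, -0.989, 0.148, 442.217], [-1.0, 0.028, -0.01, -36.621], [0.006, -0.148, -0.989, 964.814], [0.0, 0.0, 0.0, 1.0]]
0.1 [-3.13983562e+00 -7.91166966e-06  3.98763250e-01]
```

View pics/scene.png

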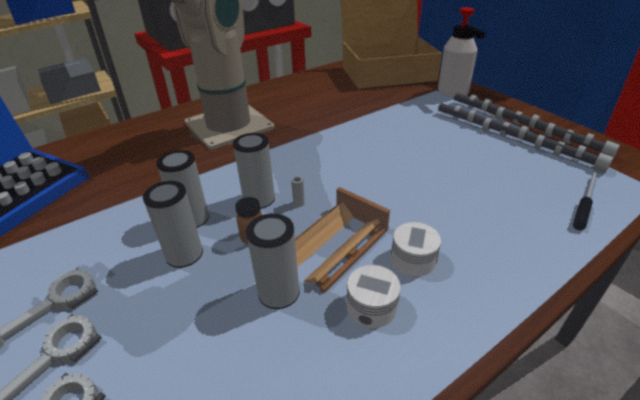

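View pics/top.png

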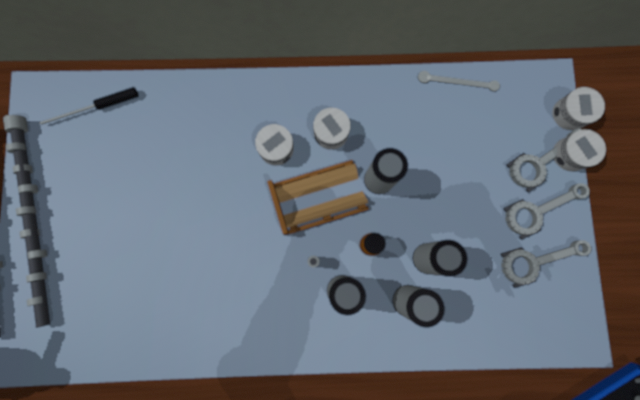

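Top view: the possible liners are four grey cylinders with black rims, at (389,165), (448,257), (347,295) and (426,307). The one at (389,165) is highest in the picture, so farthest from the base, and it stands at the cradle's mouth. The cradle is around (320,197) with its stop at left. The pistons are at (274,142) and (332,126), the jar at (374,243) and the pin at (315,261). I'll measure these and check the choice in a crop.

```bash
python3 - <<'E'
from h import *
b=cv2.imread("pics/top.png");a=cv2.imread("pics/scene.png")
for n,c in dict(L=(389,165),c2=(448,257),c3=(347,295),c4=(426,307)).items():
    u,v=c;g=cv2.cvtColor(b,cv2.COLOR_BGR2GRAY);m=np.zeros_like(g);cv2.circle(m,c,24,255,-1)
    k=((g<45)&(m>0)).astype(np.uint8);cs=cv2.findContours(k,0,1)[0];cc=max(cs,key=cv2.contourArea)
    e=cv2.fitEllipse(cc);p=onz("top",*e[0],150);print(n,np.round(e[0],1),np.round(e[1],1),np.round(p,1),np.hypot(*p[:2]).round())
hsv=cv2.cvtColor(b,cv2.COLOR_BGR2HSV);print(hsv[200,281],hsv[182,320],hsv[198,320])
m=cv2.inRange(hsv,(5,90,50),(25,255,255));m[:140]=0;m[240:]=0;m[:,:260]=0;m[:,380:]=0
o=cv2.resize(b[100:280,240:480],None,fx=3.2,fy=3.2,interpolation=cv2.INTER_CUBIC)
cv2.imwrite("pics/c1.png",o)
E
```

```text
L [389.6 165.4] [32.9 33.1] [ 630.7 -193.4  150. ] 660.0
c2 [448.1 257.7] [33.8 36.6] [ 443.2 -297.   150. ] 534.0
c3 [346.9 295.3] [34.2 36.1] [377.1 -97.  150. ] 389.0
c4 [424.9 307.2] [34.9 37.3] [ 350.9 -245.3  150. ] 428.0
[ 17 116  97] [ 18 117 133] [106  60 141]
```

View pics/c1.png

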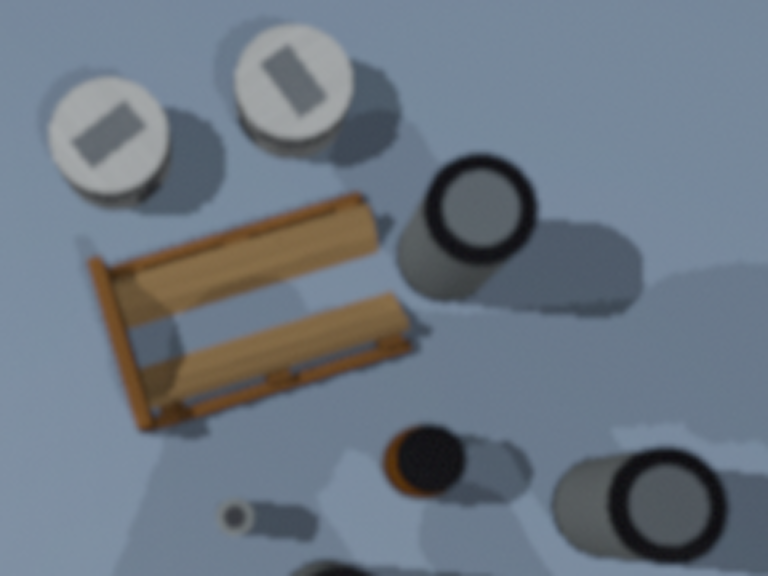

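The crop confirms it: the black-rimmed liner top at crop (480,208) stands at the cradle's open mouth. The stop's top edge runs from (95,258) to (145,428), and the upper outer rail from (112,268) to (360,196).

```bash
python3 - <<'E'
from h import *
f=lambda c,z:onz("top",c[0]/3.2+240-.35,c[1]/3.2+100-.35,z)[:2]
s1,s2=f((97,260),55),f((145,428),55)
print("stop",s1,s2,np.linalg.norm(s1-s2))
u1,u2=f((115,268),29),f((362,196),29);l1,l2=f((150,425),29),f((412,346),29)
ang=lambda a,b:np.degrees(np.arctan2(*(b-a)[::-1]))
print("rails",u1,u2,l1,l2,ang(u2,u1),ang(l2,l1),"stop",ang(s2,s1)+0)
print("len",np.linalg.norm(u1-u2),np.linalg.norm(l1-l2))
L=np.array([630.7,-193.4])
th=np.radians((ang(u2,u1)+ang(l2,l1)+ang(s2,s1)+90)/3) if abs(ang(s2,s1)+90-ang(u2,u1))<20 else np.radians((ang(u2,u1)+ang(l2,l1)+ang(s2,s1)-270)/3)
print(np.degrees(th))
ax=np.array([np.cos(th),np.sin(th)]);n=np.array([-ax[1],ax[0]])
for nm,p in dict(s1=s1,s2=s2,u1=u1,u2=u2,l1=l1,l2=l2).items(): print(nm,np.round([(p-L)@ax,(p-L)@n],1))
for nm,c,z in(("p1",(109,135),58),("p2",(293,82),58),("pin",(236,516),66),("jar",(432,459),85)):
    p=f(c,z);print(nm,p.round(),np.round([(p-L)@ax,(p-L)@n],1))
# scene-view check of liner: top ellipse
a=cv2.imread("pics/scene.png");g=cv2.cvtColor(a,cv2.COLOR_BGR2GRAY);m=np.zeros_like(g);cv2.ellipse(m,(272,230),(28,18),0,0,360,255,-1)
k=((g<45)&(m>0)).astype(np.uint8);cc=max(cv2.findContours(k,0,1)[0],key=cv2.contourArea);e=cv2.fitEllipse(cc);print(e,onz("scene",*e[0],150))
E
```

```text
stop [624.58379472  58.51023919] [506.08365083  26.96065616] 122.62813825483703
rails [623.57947916  48.36902951] [ 671.82179339 -131.66431832] [509.92548484  25.21007031] [ 561.01843351 -162.8190567 ] 105.00074947241237 105.20186308465576 stop 14.908638824029323
len 186.38488998201382 194.84722735470893
105.03708379369914
s1 [244.9 -59.4]
s2 [245.1  63.2]
u1 [235.3 -55.8]
u2 [ 49.  -55.7]
l1 [242.5  59.9]
l2 [47.6 59.4]
p1 [714.  49.] [ 212.1 -143. ]
p2 [749. -83.] [  75.9 -143.2]
pin [444. -34.] [202.3 138.5]
jar [ 478. -165.] [ 67.1 140. ]
((269.1180725097656, 230.5231170654297), (31.811668395996094, 46.84955978393555), 82.55721282958984) [ 636.69385202 -197.01036392  150.        ]
```

{"api": "move_arm", "payload": {"plan": [[[40,32,0],[0,0,8.2],0],[[40,33,0],[0,0,8.2],0],[[40,33,0],[0,0,8.2],0],[[40,33,0],[0,0,8.2],0],[[40,33,0],[0,0,8.2],0],[[40,33,0],[0,0,8.2],0],[[40,33,0],[0,0,8.2],0],[[40,33,0],[0,0,8.2],0],[[40,33,0],[0,0,8.2],0],[[39,32,0],[0,0,8.4],0]]}}

```text
clock: 1.35
eef_pos: [652.3, -269.8, 230.8]
tool_rot: [-3.141, -0.0, 1.838]
force: [-0.5, -0.2, 0.6]
width: -0.1
gripper_force: 0.0
```

{"api": "move_arm", "payload": {"plan": [[[0,0,0],[0,0,0],0],[[0,0,0],[0,0,0],0]]}}

```text
clock: 1.6
eef_pos: [650.7, -271.5, 230.5]
tool_rot: [-3.14, -0.0, 1.833]
force: [-0.2, -0.6, -0.9]
width: -0.2
gripper_force: 0.0
```

```bash
python3 - <<'E'
from h import *
s=status.read_state();print({k:np.round(s[k],3) for k in("clock","eef_pos","tool_rot","qpos","width","force")})
cv2.imwrite("pics/w1.png",cams.get_image("wrist"));p=cams.camera_params("wrist");print(p)
E
```

```text
{'clock': np.float64(1.6), 'eef_pos': array([ 650.687, -271.479,  230.533]), 'tool_rot': array([-3.14 , -0.   ,  1.833]), 'qpos': array([ 0.532,  0.734, -0.339,  1.333,  0.251,  1.119,  0.425]), 'width': np.float64(-0.247), 'force': array([-0.219, -0.575, -0.858])}
{'K': array([[322.66553191,   0.        , 318.55938626],
       [  0.        , 322.66553191, 198.36514357],
       [  0.        ,   0.        ,   1.        ]]), 'k1': -0.05260633083534078, 'tool_from_camera': array([[ 2.77964308e-04, -9.63391126e-01, -2.68099724e-01,
         6.83253049e+01],
       [ 9.99999881e-01,  1.60129683e-04,  4.61383389e-04,
        -9.15545897e-01],
       [-4.01561938e-04, -2.68099820e-01,  9.63391055e-01,
        -1.42298641e+02],
       [ 0.00000000e+00,  0.00000000e+00,  0.00000000e+00,
         1.00000000e+00]])}
```

View pics/w1.png

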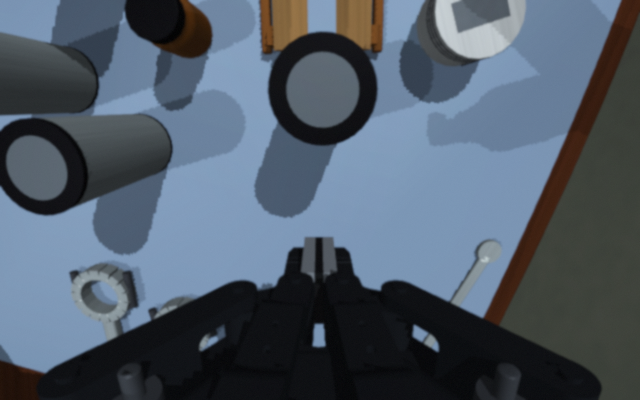

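The wrist view shows the shut fingertips at (319,240), the liner's top at (323,88) and the cradle mouth between (262,50) and (382,50). All three are well lined up. I'll take numbers from it.

```bash
python3 - <<'E'
from h import *
from scipy.spatial.transform import Rotation as R
p=cams.camera_params("wrist");s=status.read_state()
T=np.eye(4);T[:3,:3]=R.from_euler("xyz",s["tool_rot"]).as_matrix();T[:3,3]=s["eef_pos"]
pose=T@p["tool_from_camera"]
old=cams.camera_params
class C: camera_params=staticmethod(lambda n:{**p,"pose":pose})
import h;h.cams=C
g=cv2.cvtColor(cv2.imread("pics/w1.png"),cv2.COLOR_BGR2GRAY);m=np.zeros_like(g);cv2.circle(m,(323,88),60,255,-1)
cc=max(cv2.findContours(((g<45)&(m>0)).astype(np.uint8),0,1)[0],key=cv2.contourArea);e=cv2.fitEllipse(cc)
ax=np.array([-.2595,.9657]);n=np.array([-.9657,-.2595])
for nm,c,z in(("liner",e[0],150),("railL",(261,52),29),("railR",(383,50),29)):
    q=h.onz("w",*c,z)[:2];d=q-s["eef_pos"][:2];print(nm,c,q.round(1),"along",(d@ax).round(1),"lat",(d@n).round(1))
E
```

```text
liner (322.309326171875, 88.20384979248047) [ 630.6 -193.3] along 81.6 lat -1.6
railL (261, 52) [ 562.  -168.2] along 123.6 lat 58.2
railR (383, 50) [ 678.6 -135.2] along 125.3 lat -63.0
```

{"api": "move_arm", "payload": {"plan": [[[2,0.5,-35],[0,0,0],0],[[0,0,-35],[0,0,0],0],[[0,0,-30],[0,0,0],0],[[-2.6,9.7,0],[0,0,0],0],[[-2.6,9.7,0],[0,0,0],0],[[-2.1,7.7,0],[0,0,0],0],[[-1.3,4.8,0],[0,0,0],0],[[-1.3,4.8,0],[0,0,0],0],[[-1.3,4.8,0],[0,0,0],0],[[-1.3,4.8,0],[0,0,0],0]]}}

```text
clock: 2.9
eef_pos: [641.0, -224.4, 131.5]
tool_rot: [3.141, 0.001, 1.833]
force: [1.1, -2.6, 1.3]
width: 0.0
gripper_force: 1.2
```

{"api": "move_arm", "payload": {"plan": [[[-1.6,5.8,0],[0,0,0],0],[[-1.6,5.8,0],[0,0,0],0],[[-1.6,5.8,0],[0,0,0],0],[[-1.6,5.8,0],[0,0,0],0],[[-1.6,5.8,0],[0,0,0],0],[[-1.6,5.8,0],[0,0,0],0]]}}

```text
clock: 3.65
eef_pos: [631.0, -188.6, 131.1]
tool_rot: [-3.141, -0.001, 1.834]
force: [0.1, -0.1, -0.0]
width: -0.1
gripper_force: 0.1
```

```bash
python3 - <<'E'
from h import *
print(status.read_state()["eef_pos"],status.read_state()["force"])
cv2.imwrite("pics/s2.png",cams.get_image("scene")[120:340,180:460].repeat(2,0).repeat(2,1))
E
```

```text
[ 630.99883847 -188.57395043  131.06490679] [ 0.14753596 -0.06774205 -0.00560233]
```

View pics/s2.png

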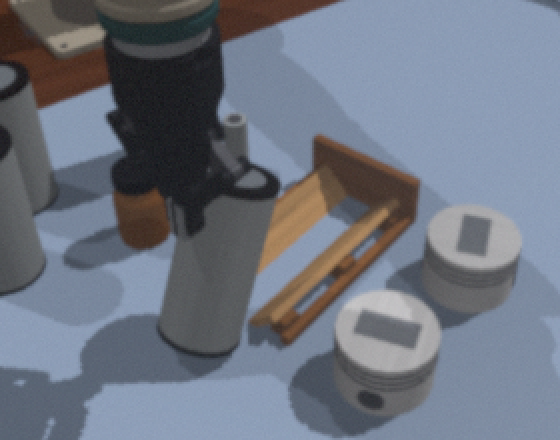

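The liner leans toward the trough, with its cap at crop (250,180) and base at (200,345). It is near the balance point, so I'll keep pushing.

{"api": "move_arm", "payload": {"plan": [[[-1.6,5.8,0],[0,0,0],0],[[-1.6,5.8,0],[0,0,0],0],[[-1.6,5.8,0],[0,0,0],0],[[-0.8,2.9,0],[0,0,0],0],[[0,0,0],[0,0,0],0],[[0,0,0],[0,0,0],0],[[0,0,0],[0,0,0],0]]}}

```text
clock: 4.58
eef_pos: [625.7, -169.5, 131.3]
tool_rot: [3.142, 0.0, 1.833]
force: [-0.4, 0.6, -0.1]
width: -0.0
gripper_force: 0.0
```

```bash
python3 - <<'E'
from h import *
print(status.read_state()["eef_pos"],status.read_state()["force"])
cv2.imwrite("pics/s3.png",cams.get_image("scene")[120:340,180:460].repeat(2,0).repeat(2,1))
E
```

```text
[ 625.74985194 -169.46526227  131.31658139] [-0.36577778  0.64629798 -0.1032374 ]
```

View pics/s3.png

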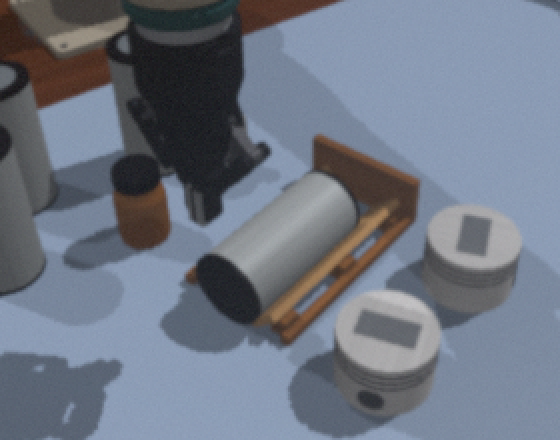

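The liner now lies in the V, with its rear cap at crop (232,285) and the stop ahead at (360,180). Next I back off, go down and push its end.

{"api": "move_arm", "payload": {"plan": [[[5.8,-21.7,0],[0,0,0],0],[[5.8,-21.7,0],[0,0,0],0],[[-1,0,-35],[0,0,0],0],[[0,0,-35],[0,0,0],0],[[0,0,-33],[0,0,0],0],[[0,0,0],[0,0,0],0],[[-2.6,9.7,0],[0,0,0],0],[[-2.6,9.7,0],[0,0,0],0],[[-2.6,9.7,0],[0,0,0],0],[[-1.3,4.8,0],[0,0,0],0]]}}

```text
clock: 5.88
eef_pos: [627.5, -177.2, 29.1]
tool_rot: [3.141, -0.0, 1.835]
force: [0.4, -0.4, 0.3]
width: -0.0
gripper_force: 0.0
```

{"api": "move_arm", "payload": {"plan": [[[-1.3,4.8,0],[0,0,0],0],[[-1.3,4.8,0],[0,0,0],0],[[-1.3,4.8,0],[0,0,0],0],[[-1.3,4.8,0],[0,0,0],0],[[-1.3,4.8,0],[0,0,0],0],[[-1.3,4.8,0],[0,0,0],0]]}}

```text
clock: 6.62
eef_pos: [620.0, -152.8, 28.6]
tool_rot: [3.141, 0.004, 1.831]
force: [1.2, -5.1, 0.1]
width: -0.2
gripper_force: 0.0
```

{"api": "move_arm", "payload": {"plan": [[[-1.3,4.8,0],[0,0,0],0],[[-1.3,4.8,0],[0,0,0],0],[[-1.3,4.8,0],[0,0,0],0],[[-1.3,4.8,0],[0,0,0],0],[[-1.3,4.8,0],[0,0,0],0],[[-1.3,4.8,0],[0,0,0],0]]}}

```text
clock: 7.38
eef_pos: [612.1, -124.1, 28.5]
tool_rot: [3.141, 0.004, 1.831]
force: [1.6, -6.3, -0.9]
width: 0.1
gripper_force: 0.0
```

{"api": "move_arm", "payload": {"plan": [[[-0.5,1.9,0],[0,0,0],0],[[-0.5,1.9,0],[0,0,0],0],[[-0.5,1.9,0],[0,0,0],0]]}}

```text
clock: 7.75
eef_pos: [610.7, -118.9, 28.5]
tool_rot: [3.141, 0.004, 1.831]
force: [2.4, -8.9, -1.1]
width: 0.4
gripper_force: 0.0
```

{"api": "move_arm", "payload": {"plan": [[[-0.5,1.9,0],[0,0,0],0],[[0,0,0],[0,0,0],0]]}}

```text
clock: 8.0
eef_pos: [610.7, -118.9, 28.6]
tool_rot: [3.141, 0.006, 1.83]
force: [2.7, -8.9, -1.2]
width: -0.2
gripper_force: 0.0
```

{"api": "move_arm", "payload": {"plan": [[[-0.5,1.9,0],[0,0,0],0],[[0,0,0],[0,0,0],0]]}}

```text
clock: 8.25
eef_pos: [610.7, -118.9, 28.8]
tool_rot: [3.14, 0.009, 1.829]
force: [3.0, -13.0, -1.6]
width: 0.1
gripper_force: 0.0
```

{"api": "move_arm", "payload": {"plan": [[[-0.5,1.9,0],[0,0,0],0],[[0,0,0],[0,0,0],0]]}}

```text
clock: 8.5
eef_pos: [610.7, -118.8, 29.0]
tool_rot: [3.14, 0.011, 1.828]
force: [5.3, -15.6, -1.4]
width: 0.0
gripper_force: 0.0
```

The tool has stalled with the force climbing to 16 N, so the liner is against the stop. I'll back off, raise and check.

{"api": "move_arm", "payload": {"plan": [[[1.3,-4.8,0],[0,0,0],0],[[2.6,-9.7,0],[0,0,0],0],[[5.2,-19.3,0],[0,0,0],0],[[5.2,-19.3,20],[0,0,0],0],[[0,-40,40],[0,0,0],0],[[0,-45,40],[0,0,0],0],[[0,-45,40],[0,0,0],0],[[0,-20,20],[0,0,0],0],[[0,0,0],[0,0,0],0]]}}

```text
clock: 9.62
eef_pos: [623.0, -316.4, 189.8]
tool_rot: [3.139, 0.003, 1.829]
force: [-1.5, -0.1, -0.5]
width: 0.1
gripper_force: 0.0
```

```bash
python3 - <<'E'
from h import *
print(status.read_state()["eef_pos"],status.read_state()["force"])
a=cams.get_image("scene")[120:340,180:460];b=cams.get_image("top")[100:280,240:480]
cv2.imwrite("pics/s4.png",np.hstack([cv2.resize(a,(400,314)),cv2.resize(b,(400,314))]))
E
```

```text
[ 623.02135209 -316.35772102  189.79281087] [-1.48004301 -0.06506009 -0.52710179]
```

View pics/s4.png

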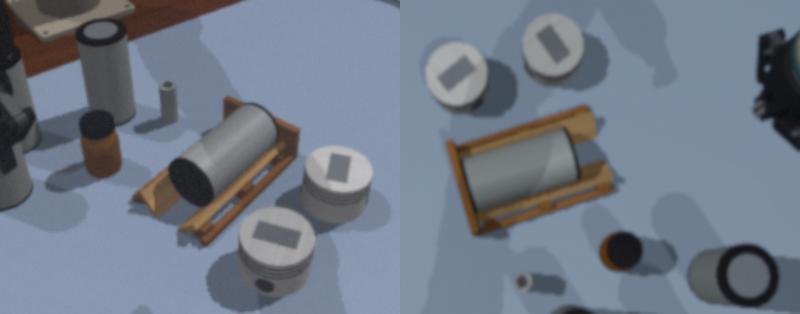

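The liner lies centred in the V with its leading end at the stop (right half, (463,185)). The bystanders haven't moved and the robot is clear, so I'm handing in.

```bash
python3 -c "
from h import *
print(ctrl.finish_job())"
```

```text
the job is handed in; nothing more can be done
None
```

I toppled the liner into the V cradle and pushed it up against the end stop using the fingertips only; in the last pictures the pistons, pin and jar stood undisturbed, and the job is handed in (no verdict was returned).

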